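# Clear the packing pile into its holders

### The job

Take the packing pile on the table apart from the top down, one piece at a time, leaving the rest of the pile standing where it is, and put each piece away in its own holder: the hex nut lying flat in the middle of the round steel dish, the square tube lying in both forks of the steel rack, the flat bar flat on the board between its two end cleats, and the wood block flat on the floor of the wooden tray. Centre each long piece in its holder and along it, the same way up as it lay in the pile, and do not disturb the two bolts that stand near by.

Things in the scene. Friction and masses are not known exactly. Their poses are not given: they have to be found in the camera images.
- hex_nut: Steel hex nut, 30 mm across flats, 35 mm across corners, 16 mm high, about 65 g, lying flat; at the start on the square tube, top of the pile, one pair of flats about parallel to the tube's sides. Origin: centre of its underside; z up, own x points to a corner, own y is square to a pair of flats.
- square_tube: Square steel tube off-cut, grey, 130 mm long, 30 x 30 mm, walls 2 mm, about 240 g; second in the pile, lying slantwise (40 to 60 degrees) across the flat bar. Origin: centre of its underside; own y along its length, z up.
- flat_bar: Flat steel bar with drilled holes, grey, 150 mm long, 40 mm wide, 6 mm thick, about 250 g; third in the pile, lying across the wood block. Origin: centre of its underside; own y along its length, z up.
- wood_block: Pine packing block, 100 mm long, 50 mm wide, 38 mm high, about 160 g; bottom of the pile, on the table. Origin: centre of its underside; own y along its length, z up. The pile's undersides thus stand 0, 38, 44 and 74 mm above the table.
- nut_dish: Holder of the nut: low round steel dish, fixed, 116 mm across the rim, 12 mm high, flat floor 4 mm above the table and about 94 mm across. Origin: centre of its underside, z up.
- tube_rack: Holder of the tube: fixed dark steel base plate 130 x 66 x 6 mm with two grey U-shaped forks 90 mm apart (at own x = -45 and +45 mm, each 12 mm thick). The tube rests on both forks at 20 mm above the table, its length along own x, between prongs that are 46 mm apart (along y) and rise to 35 mm. Between the forks there is 78 mm free for the fingers. Origin: centre of the underside, z up.
- bar_board: Holder of the bar: fixed plywood board 190 mm long (own x), 66 mm wide, 10 mm thick, with a dark wooden cleat across each end, 10 mm high and 166 mm apart inside; the sides are open. The bar lies on the board, 10 mm above the table, its length along own x. Origin: centre of the underside, z up.
- block_tray: Holder of the block: fixed shallow wooden tray, inside 116 mm (own x) by 66 mm, floor 4 mm and rim 14 mm above the table. The block lies on its floor, its length along own x. Origin: centre of the underside, z up.
- bolt_short: Bystander: rusty hex bolt standing loose on its head, 28 mm wide, 55 mm high. Origin: centre of its underside. Leave it alone.
- bolt_long: Bystander: bright hex bolt standing loose on its head, 28 mm wide, 75 mm high. Origin: centre of its underside. Leave it alone.
Not all that is in view belongs to the job. What is shaped like the hex_nut but blue is not meant.

How it is judged:
On the way, in this order (a step that is already met when the one before it is completed fails the run):
1. the nut lies in the dish, the rest of the pile still stands where it was (horizontal distance between hex_nut and nut_dish below 0.025 m and z of hex_nut in the frame of nut_dish between 0 and 0.009 m and linear speed of hex_nut below 0.02 m/s and angle between hex_nut's own z axis and vertical below 0.08 rad and distance of each of square_tube, flat_bar, wood_block from where it was at the start of the episode below 0.03 m), for 0.2 s.
2. the tube lies in both forks of the rack, bar and block have stayed where they were (x of square_tube in the frame of tube_rack between -0.015 and 0.015 m and y of square_tube in the frame of tube_rack between -0.011 and 0.011 m and z of square_tube in the frame of tube_rack between 0.016 and 0.025 m and angle between the y axis of square_tube and the x axis of tube_rack, either way round below 0.2 rad and linear speed of square_tube below 0.02 m/s and angle between square_tube's own z axis and vertical below 0.08 rad and distance of each of flat_bar, wood_block from where it was at the start of the episode below 0.03 m), for 0.2 s.
3. the flat bar lies on its board, the block has stayed where it was (x of flat_bar in the frame of bar_board between -0.012 and 0.012 m and y of flat_bar in the frame of bar_board between -0.014 and 0.014 m and z of flat_bar in the frame of bar_board between 0.006 and 0.015 m and angle between the y axis of flat_bar and the x axis of bar_board, either way round below 0.2 rad and linear speed of flat_bar below 0.02 m/s and angle between flat_bar's own z axis and vertical below 0.08 rad and distance of wood_block from where it was at the start of the episode below 0.03 m), for 0.2 s.
At the end, for the whole second after the job is handed in: All at rest, level, on their seats (height within 5 mm): nut within 25 mm of the dish centre; off centre along/across at most: tube 15/11, bar 12/14, block 12/12 mm; long pieces within 0.2 rad of the holder's length, either end first (horizontal distance between hex_nut and nut_dish below 0.025 m and z of hex_nut in the frame of nut_dish between 0 and 0.009 m and linear speed of each of hex_nut, square_tube, flat_bar, wood_block below 0.02 m/s and angle between each of hex_nut, square_tube, flat_bar, wood_block's own z axis and vertical below 0.08 rad and x of square_tube in the frame of tube_rack between -0.015 and 0.015 m and y of square_tube in the frame of tube_rack between -0.011 and 0.011 m and z of square_tube in the frame of tube_rack between 0.016 and 0.025 m and angle between the y axis of square_tube and the x axis of tube_rack, either way round below 0.2 rad and x of flat_bar in the frame of bar_board between -0.012 and 0.012 m and y of flat_bar in the frame of bar_board between -0.014 and 0.014 m and z of flat_bar in the frame of bar_board between 0.006 and 0.015 m and angle between the y axis of flat_bar and the x axis of bar_board, either way round below 0.2 rad and x of wood_block in the frame of block_tray between -0.012 and 0.012 m and y of wood_block in the frame of block_tray between -0.012 and 0.012 m and z of wood_block in the frame of block_tray between 0 and 0.009 m and angle between the y axis of wood_block and the x axis of block_tray, either way round below 0.2 rad); the robot touches nothing.
It fails at once if a standing bolt was shifted more than 30 mm or knocked over (distance of any of bolt_short, bolt_long from where it was at the start of the episode above 0.03 m or angle between any of bolt_short, bolt_long's own z axis and vertical above 0.6 rad).
It also fails if it takes over 115 s, if anything falls off the work surface, if the arm or the gripper's body presses on something with over 40 N, if the wrist force passes 120 N, or if a joint passes its speed limit or range.

### The arm

A 7-joint arm with a two-finger parallel gripper is mounted at the origin on a cart in front of the work surface, level with it; the furniture and walls round the work are solid. World frame = base frame: x ahead of the robot, y to its left, z up, the work surface at z = 0. Lengths are in m, angles in rad, forces in N, time in s.
With the tool pointing down it reaches from about 0.4 to 0.85 m from the base axis. Payload 10.4 kg.
Tool frame: the origin (TCP) lies at the very end of the fingers, on their centre line; the grasp point (between the pads) lies 19 mm behind it; x points along the fingers, y is the direction in which the jaws open and shut, and the axes are right-handed (so a half turn about x gives the same grasp; the last joint's range is limited). The gripper opens to 85 mm and grips with 20 to 120 N. Pads are 22 mm wide; open, the fingers measure 114 mm over their backs; the gripper's body (76 mm by 85 mm) begins 54 mm behind the grasp point. The pads swing forward as they close: fully open they stand 13 mm farther back than shut.
Start: joints at [-1.299, 0.332, -0.065, 1.46, 0.022, 1.35, -0.088], TCP at [0.182, 0.598, 0.198] pointing down, gripper open.
Joint ranges: [-2.6, 2.6], [-0.5, 2.12], [-1.47, 1.34], [0.16, 2.42], [-1.27, 4.41], [0.06, 2.06], [-2.6, 2.6]. Speed limits (rad/s): [2.22, 2.22, 2.79, 2.79, 3.14, 3.14, 3.14].

### API

Orientations are given as a unit quaternion [x, y, z, w].
In Python, from workcell import monitor, camera, ticket, regions_of gives the robot as it stands.
- The arm moves only by the tool step_arm, never from a script. Its argument "increments" is a list of rows, each a list of 5 numbers: the finger opening in m, from 0 to 0.0854, then the shift along the world's x, y, z in m, then the turn about the world's z in rad. A call has 1 to 12 rows; each row shifts and turns the commanded pose from where the row before left it; what a row does not reach is not made up. A row lasts 1/12 s, in which the tool goes at most 41.7 mm and 7.16 degrees, less where a joint would pass 70% of its speed; a pose out of reach is approached as far as the arm can. A call with a gripper value outside its range is refused whole. The fingers move at their own pace and stop on an object; "force" is the grip in N (left out, the last holds). Time passes only in rows, so rows that do not move let the fingers close. It gives the time, the measured TCP pose, the force and the opening at its end, in the units of the state.
- monitor.get_obs(): the state, without advancing time (a new reading comes with each control period).
- camera(name): name is "scene" or "top" or "wrist"; returns a dict with "color" (384x512x3 uint8, red, green, blue), "range_z" (384x512 float32, m along the optical axis (not along the pixel's ray), 0 where there is no reading), "fx", "fy", "cx", "cy" (pixels), "k1" (the pictures are not rectified: a ray, as slopes to the right and down, at radius r is drawn at 1 + k1 r^2 times it, then the intrinsics apply), "cam_to_world" (4x4, takes a point from camera to world coordinates). Camera axes: x right, y up, looking along -z (the intrinsics and any distortion apply to the point x, -y, -z); pixel columns grow to the right and rows downward; lengths in m; the calibration is good to about 2 mm. A picture is of the moment at which its call begins.
- ticket.hand_in(): hands the job in, once; it reports no verdict.
Trained networks look in a picture, given as the dict that the camera call returned (one of the last four; its "shot" number tells which), for a name from the list of things; names that differ only in an ending like _2 or _b are one class to them, and where a whole thing is asked for, a point or a joint stands for the part that bears it (a point fixed in the world has none). Each returns a list of dicts, best first, with "p" (0 to 1); they miss things now and then, are a little off and sometimes report something else, mostly with a low value. They report only what shows in the picture. A call takes as long as a camera call. They do not tell look-alikes from the thing itself.
- regions_of(picture, query): "region" (384x512 bool, what is visible of it) and "centre" ([row, column] in pixels, amid what is visible of it).
The state is a dict: "clock": time; "joint_pos": joint angles; "joint_velocities": joint speeds; "tau": joint torques, N m; "position": TCP position; "ee_rot": TCP orientation; "ft_force": force on the tool from outside, world axes, zero at the start; "torque": the same for the moment, N m; "grip_width": opening from 0.0 (shut) to 1.0 (fully open).
Only numpy, scipy, OpenCV 4.12 (cv2) and the standard library are available. Lean on these libraries where they do the work, as an engineer would, in place of code of your own. Each camera call takes 0.05 s, during which the arm holds its last target. There are 200 camera calls.

## Working session

There is one attempt and no reset: what is moved stays moved. The work goes in short steps, Python scripts to look and compute and a tool call to move; the robot and the scene stay as the last step left them, time stands still between calls to the robot, and variables do not carry over. Pictures are saved under pics/ and viewed, about 12 in all and at most 16, crops included, and the job is handed in when it is done.

Besides the shell and the picture viewer there is one more tool, called after "Request:" as name(argument=value, ...) on one line, values as JSON. step_arm: Moves the arm, as the interface text tells. Its arguments: {"type":"object","properties":{"increments":{"type":"array"},"force":{"type":"number"}},"required":["increments"]}

```bash
ls; mkdir -p pics; cat > h.py <<'E'
import numpy as np, cv2
from workcell import monitor, camera, ticket, regions_of
def world(p):
    "world xyz map for every pixel"
    h,w=p["range_z"].shape
    v,u=np.mgrid[0:h,0:w]
    xd=(u-p["cx"])/p["fx"]; yd=(v-p["cy"])/p["fy"]
    x,y=xd.copy(),yd.copy()
    for _ in range(8):
        s=1+p["k1"]*(x*x+y*y); x=xd/s; y=yd/s
    z=p["range_z"]
    P=np.stack([x*z,-y*z,-z,np.ones_like(z)],-1)@np.array(p["cam_to_world"]).T
    P=P[...,:3]; P[z<=0]=np.nan
    return P
def save(p,n,crop=None,f=1):
    c=p["color"][...,::-1]
    if crop: c=c[crop[0]:crop[1],crop[2]:crop[3]]
    cv2.imwrite("pics/"+n+".png",cv2.resize(c,None,fx=f,fy=f,interpolation=cv2.INTER_CUBIC))
def rect(pts):
    "min area rect: centre, (long,short), angle of long side"
    (c,(a,b),t)=cv2.minAreaRect((pts[:,:2]*1000).astype(np.float32))
    if a<b: a,b,t=b,a,t+90
    return np.round(c,1),round(a,1),round(b,1),round((t+90)%180-90,1)
NAMES="hex_nut square_tube flat_bar wood_block nut_dish tube_rack bar_board block_tray bolt_short bolt_long".split()
E
python3 - <<'E'
from h import *
print({k:np.round(v,3) for k,v in monitor.get_obs().items()})
for n in("top","scene"):
    p=camera(n); save(p,n+"0",f=1.5); W=world(p)
    print(n,np.round(p["cam_to_world"],3).tolist())
    for q in NAMES:
        for r in regions_of(p,q)[:3]:
            m=r["region"]&np.isfinite(W[...,2]); P=W[m]
            if len(P)<10: continue
            print(q,round(r["p"],2),np.round(r["centre"]),m.sum(),rect(P),"z",np.round(np.percentile(P[:,2],[5,50,95]),3))
E
```

```text
pics
{'clock': np.float64(0.0), 'joint_pos': array([-1.299,  0.333, -0.065,  1.461,  0.022,  1.35 , -0.088]), 'joint_velocities': array([-0.001,  0.002,  0.   ,  0.   , -0.   , -0.001,  0.001]), 'tau': array([ 0.0000e+00, -6.2544e+01,  4.9000e-02, -3.9160e+01,  1.6000e-02,
        1.0000e-02, -0.0000e+00]), 'position': array([0.181, 0.598, 0.197]), 'ee_rot': array([ 0.103,  0.7  , -0.104,  0.699]), 'ft_force': array([ 0.817,  0.203, -0.158]), 'torque': array([-0.01 , -0.011, -0.036]), 'grip_width': np.float64(1.0)}
top [[-0.008, 0.998, -0.063, 0.484], [-1.0, -0.009, -0.011, 0.043], [-0.012, 0.062, 0.998, 1.195], [0.0, 0.0, 0.0, 1.0]]
hex_nut 0.46 [157. 234.] 106 (array([633.8, 103.6]), 29.7, 27.1, -0.2) z [0.075 0.09  0.094]
hex_nut 0.41 [200. 279.] 78 (array([542.3,  10.7]), 28.6, 27.0, -46.1) z [0.009 0.017 0.021]
square_tube 0.82 [160. 240.] 711 (array([639.7,  97.2]), 131.2, 35.7, -58.0) z [0.054 0.075 0.079]
flat_bar 0.66 [154. 234.] 131 (array([636.9, 103.8]), 36.9, 32.8, 59.2) z [0.073 0.09  0.093]
flat_bar 0.58 [161. 248.] 715 (array([638.8,  98.5]), 156.9, 48.3, 82.0) z [0.0
[... 1273 characters left out ...]
.003 0.026 0.038]
nut_dish 0.57 [299. 289.] 2378 (array([ 440.6, -180.3]), 112.5, 111.7, 1.4) z [0.002 0.004 0.011]
tube_rack 0.81 [224. 190.] 1193 (array([439.6, 132. ]), 135.4, 76.9, 5.9) z [0.003 0.006 0.031]
bar_board 0.63 [194. 156.] 1387 (array([448.5, 280.4]), 206.7, 93.1, -1.0) z [0.001 0.009 0.019]
block_tray 0.76 [258. 229.] 1911 (array([426. , -24.9]), 126.5, 89.2, -1.7) z [0.002 0.005 0.014]
bolt_short 0.72 [260. 229.] 1915 (array([429. , -25.3]), 136.9, 88.6, -1.3) z [0.002 0.005 0.014]
bolt_short 0.66 [228. 315.] 155 (array([ 607.3, -110. ]), 22.5, 15.5, -32.2) z [0.007 0.026 0.055]
bolt_long 0.57 [213. 340.] 231 (array([ 680. , -110.5]), 41.7, 21.3, 46.7) z [0.004 0.037 0.074]
```

View pics/top0.png

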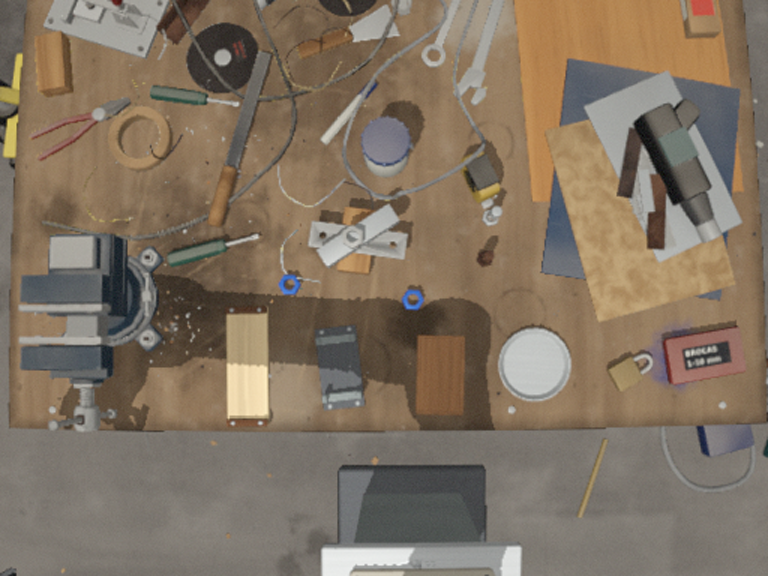

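View pics/scene0.png

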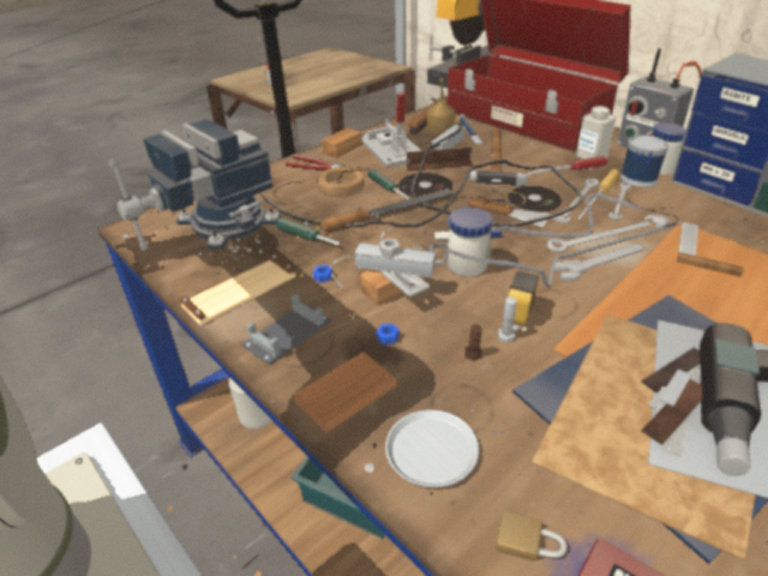

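The pile is at about (0.635, 0.10), with the nut on top. The dish, tray, rack and board stand in a row at x≈0.44, and the blue nuts are look-alikes. The vise is at the left, so I'll raise the arm first and then go over.

Request:
step_arm(increments=[[0.085,0,0,0.04,0],[0.085,0,0,0.04,0],[0.085,0,0,0.04,0],[0.085,0,0,0.03,0],[0.085,0.0235,-0.0275,0,-0.04],[0.085,0.0235,-0.0275,0,-0.04],[0.085,0.0235,-0.0275,0,-0.04],[0.085,0.0235,-0.0275,0,-0.04],[0.085,0.0235,-0.0275,0,-0.04],[0.085,0.0235,-0.0275,0,-0.04],[0.085,0.0235,-0.0275,0,-0.04],[0.085,0.0235,-0.0275,0,-0.04]])

```text
clock: 2.1
position: [0.3705, 0.3765, 0.3484]
ee_rot: [0.215, 0.674, -0.214, 0.674]
ft_force: [1.0, 1.7, -0.1]
grip_width: 0.995
```

Request:
step_arm(increments=[[0.085,0.0235,-0.0275,0,-0.04],[0.085,0.0235,-0.0275,0,-0.04],[0.085,0.0235,-0.0275,0,-0.04],[0.085,0.0235,-0.0275,0,-0.04],[0.085,0.0235,-0.0275,0,-0.04],[0.085,0.0235,-0.0275,0,-0.04],[0.085,0.0235,-0.0275,0,-0.04],[0.085,0.0235,-0.0275,-0.03,-0.04],[0.085,0.0235,-0.0275,-0.03,-0.04],[0.085,0.0235,-0.0275,-0.03,-0.04],[0.07,0,0,0,0],[0.06,0,0,0,0]])

```text
clock: 3.1
position: [0.5965, 0.1102, 0.2665]
ee_rot: [0.344, 0.618, -0.346, 0.617]
ft_force: [0.1, 1.1, 1.1]
grip_width: 0.744
```

```bash
cat >> h.py <<'E'
from scipy.spatial.transform import Rotation as R
def state():
    o=monitor.get_obs(); M=R.from_quat(o["ee_rot"]).as_matrix()
    print("t",round(float(o["clock"]),2),"pos",np.round(o["position"],4),"jaw",round(np.degrees(np.arctan2(M[1,1],M[0,1])),1),"tooldir",np.round(M[:,0],3),"F",np.round(o["ft_force"],1),"w",round(float(o["grip_width"])*85.4,1),"q",np.round(o["joint_pos"],2))
def look(cam,names,zlo=None):
    p=camera(cam); W=world(p)
    for q in names:
        for r in regions_of(p,q)[:2]:
            m=r["region"]&np.isfinite(W[...,2]); P=W[m]
            if len(P)<10: continue
            zt=np.percentile(P[:,2],90); T=P[abs(P[:,2]-zt)<.006]
            print(cam,q,round(r["p"],2),np.round(r["centre"]),m.sum(),"all",rect(P),"top",rect(T),"zmed",round(float(np.median(T[:,2])),4))
    return p,W
E
python3 - <<'E'
from h import *
state()
p,W=look("wrist",NAMES[:4]); save(p,"wrist1",f=1.5)
m=np.isfinite(W[...,2])&(abs(W[...,0]-.636)<.12)&(abs(W[...,1]-.1)<.12)
for n,a,b in(("nut",.082,.10),("tube",.066,.080),("bar",.041,.050),("block",.030,.0405)):
    P=W[m&(W[...,2]>a)&(W[...,2]<b)]
    if len(P)>20: print(n,len(P),rect(P),np.median(P[:,2]))
E
```

```text
t 3.1 pos [0.5965 0.1102 0.2665] jaw 31.7 tooldir [-0.003 -0.002 -1.   ] F [0.1 1.1 1.1] w 63.5 q [-0.61  0.28  0.45  1.42 -0.12  1.47  0.38]
wrist hex_nut 0.75 [194. 200.] 249 all (array([544.6,  13.4]), 31.8, 29.9, 24.5) top (array([544.5,  13.2]), 31.4, 29.8, 26.3) zmed 0.0168
wrist hex_nut 0.75 [ 92. 280.] 269 all (array([570.2, 209.5]), 33.1, 30.5, 68.4) top (array([570.1, 208.4]), 33.2, 27.6, 31.9) zmed 0.0171
wrist square_tube 0.71 [185. 280.] 1631 all (array([645.3,  88.3]), 151.2, 36.7, -54.1) top (array([639.9,  96.6]), 129.6, 29.9, -57.7) zmed 0.0751
wrist flat_bar 0.96 [182. 263.] 1475 all (array([642.1,  98.6]), 151.0, 51.8, 81.8) top (array([635.9,  98.5]), 149.1, 40.2, 81.6) zmed 0.0451
wrist wood_block 0.85 [180. 259.] 1031 all (array([644.1, 100.5]), 114.3, 52.8, -8.2) top (array([637.2, 100.4]), 100.0, 49.4, -6.9) zmed 0.039
wrist wood_block 0.57 [249.  99.] 2372 all (array([494.4, -86.8]), 344.6, 112.4, 58.4) top (array([ 436.2, -174.7]), 113.7, 97.4, 30.5) zmed 0.0056
nut 403 (array([675.7,  53.6]), 158.4, 59.3, -39.7) 0.09054982740711082
tube 1611 (array([663.1,  73.6]), 198.2, 58.7, -43.8) 0.07505747472361135
bar 1735 (array([671.8, 100.2]), 155.8, 153.2, 2.8) 0.045087399032263775
block 1140 (array([672.1, 102.7]), 171.0, 136.9, -4.1) 0.0388256665672812
```

```bash
python3 - <<'E'
from h import *
state()
p,W=look("wrist",[])
m=np.isfinite(W[...,2])&(abs(W[...,0]-.636)<.04)&(abs(W[...,1]-.1)<.04)&(W[...,2]>.085)&(W[...,2]<.096)
P=W[m]; print(len(P),rect(P),np.median(P[:,2]),P.mean(0))
v,u=np.where(m); print(v.min(),v.max(),u.min(),u.max())
xy=P[:,:2]*1000
for t in range(0,180,10):
    e=xy@[np.cos(np.radians(t)),np.sin(np.radians(t))]; print(t,round(np.ptp(e),1),round((e.max()+e.min())/2,1),end="; ")
save(p,"wrist2",(100,260,190,370),4)
E
```

```text
t 3.35 pos [0.5966 0.1139 0.2695] jaw 32.0 tooldir [ 0.002  0.001 -1.   ] F [-0.7  0.3  0.5] w 59.9 q [-0.62  0.27  0.45  1.42 -0.12  1.47  0.38]
287 (array([635., 104.]), 32.8, 30.0, -0.1) 0.09081301016262655 [0.63474304 0.10427158 0.09056154]
179 203 265 287
0 32.8 635.0; 10 32.2 643.6; 20 31.2 632.3; 30 29.8 602.0; 40 31.7 553.6; 50 33.0 488.2; 60 33.3 407.9; 70 32.6 315.3; 80 31.3 212.8; 90 30.0 104.0; 100 32.4 -7.9; 110 33.7 -119.6; 120 34.1 -227.7; 130 33.4 -328.8; 140 31.9 -419.9; 150 30.1 -498.0; 160 31.4 -561.1; 170 32.5 -607.3;
```

View pics/wrist2.png

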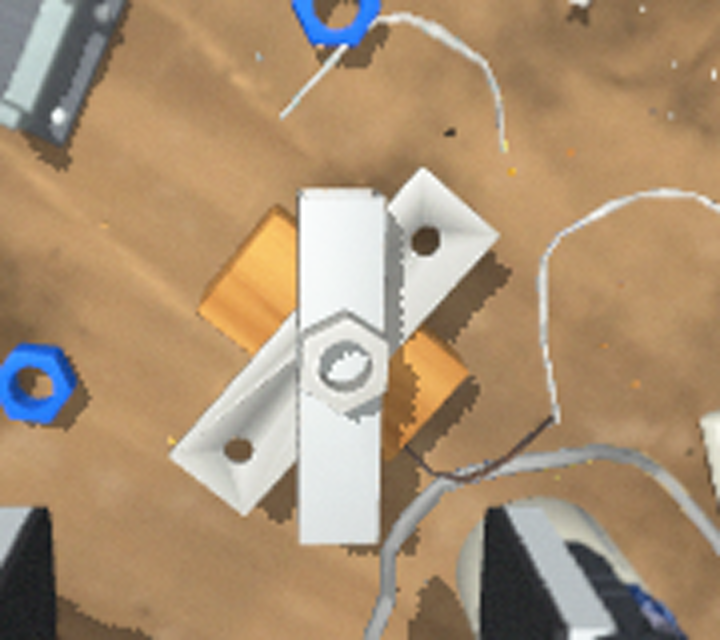

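The picture shows the nut at about (345,365) on the tube, with the flats parallel to the tube sides. The jaws are already aligned with it.

Request:
step_arm(increments=[[0.052,0.0095,-0.0025,-0.02,0],[0.052,0.0095,-0.0025,-0.03,0],[0.052,0.0095,-0.0025,-0.03,0],[0.052,0.0095,-0.0025,-0.03,0],[0.052,0,0,-0.03,0],[0.052,0,0,-0.015,0],[0.052,0,0,0,0],[0.052,0,0,0,0]])

```text
clock: 4.07
position: [0.6344, 0.103, 0.1137]
ee_rot: [0.343, 0.618, -0.343, 0.618]
ft_force: [-0.4, -0.4, 0.8]
grip_width: 0.606
```

Request:
step_arm(increments=[[0.052,0.0005,0.001,-0.02,0],[0.052,0,0,-0.015,0],[0.052,0,0,0,0],[0.045,0,0,0,0],[0.04,0,0,0,0],[0.036,0,0,0,0],[0.033,0,0,0,0],[0.028,0,0,0,0],[0.024,0,0,0,0],[0.024,0,0,0,0],[0.024,0,0,0,0]], force=40)

```text
clock: 4.98
position: [0.6351, 0.1034, 0.0784]
ee_rot: [0.344, 0.618, -0.344, 0.618]
ft_force: [0.3, -0.4, -0.6]
grip_width: 0.279
```

```bash
python3 - <<'E'
from h import *
state()
p=camera("wrist"); save(p,"w3",(60,384,90,512),1.6)
E
```

```text
t 4.98 pos [0.6351 0.1034 0.0784] jaw 31.9 tooldir [ 0.  0. -1.] F [ 0.3 -0.4 -0.6] w 23.8 q [-0.55  0.48  0.42  1.57 -0.21  1.14  0.47]
```

View pics/w3.png

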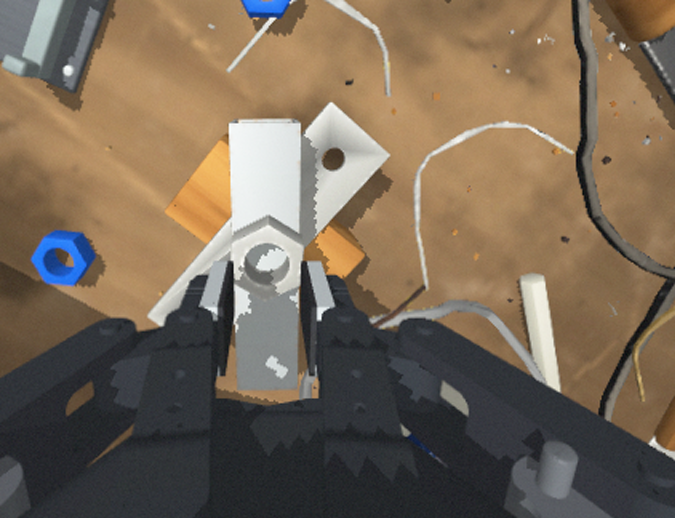

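The fingers stand beside or above the nut at (265,262), but the reading (24 mm) equals my command, so contact isn't proven. I'll close further and watch the width.

Request:
step_arm(increments=[[0.021,0,0,0,0],[0.018,0,0,0,0],[0.015,0,0,0,0],[0.015,0,0,0,0]])

```text
clock: 5.37
position: [0.635, 0.1034, 0.0783]
ee_rot: [0.344, 0.618, -0.344, 0.618]
ft_force: [0.4, -0.6, 0.3]
grip_width: 0.178
```

```bash
python3 - <<'E'
from h import *
state()
p=camera("wrist"); W=world(p); save(p,"w4",(150,290,190,350),4)
m=np.isfinite(W[...,2])&(abs(W[...,0]-.636)<.06)&(abs(W[...,1]-.1)<.06)&(W[...,2]>.08)&(W[...,2]<.096)
print(rect(W[m]))
E
```

```text
t 5.37 pos [0.635  0.1034 0.0783] jaw 31.9 tooldir [-0. -0. -1.] F [ 0.4 -0.6  0.3] w 15.2 q [-0.55  0.48  0.42  1.57 -0.21  1.14  0.47]
(array([636.4, 105.8]), 30.2, 29.7, -30.9)
```

View pics/w4.png

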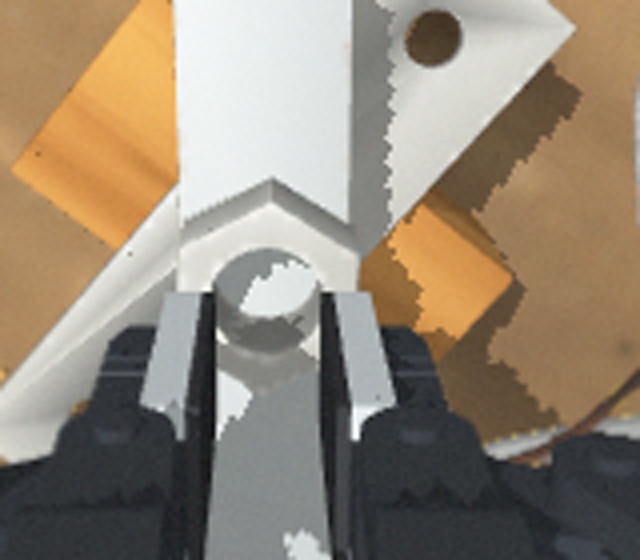

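The pads closed to 15 mm in front of the nut without gripping. I'll measure where the pad tips really are.

```bash
python3 - <<'E'
from h import *
p=camera("wrist"); W=world(p)
print(np.round(p["cam_to_world"],3).tolist())
for (cu,cv) in((185,296),(175,320),(160,380),(345,296),(360,340),(270,210),(200,240)):
    u,v=190+cu//4,150+cv//4; print((cu,cv),np.round(W[v,u],4), p["range_z"][v,u])
E
```

```text
[[0.849, -0.51, -0.139, 0.6], [0.529, 0.819, 0.224, 0.161], [-0.0, -0.263, 0.965, 0.255], [0.0, 0.0, 0.0, 1.0]]
(185, 296) [0.6196 0.1083 0.1191] 0.14606142
(175, 320) [0.6189 0.1076 0.1267] 0.13872151
(160, 380) [0.619  0.1074 0.1435] 0.12262537
(345, 296) [0.6382 0.1198 0.1189] 0.14619255
(360, 340) [0.6391 0.1202 0.1331] 0.13254872
(270, 210) [0.6272 0.1178 0.092 ] 0.17114195
(200, 240) [0.6209 0.107  0.0909] 0.1736658
```

The depth picture puts the pad ends at z≈0.119, about 40 mm above the reported TCP height, so the fingers closed in the air over the nut. I'll open, go down partly and measure again.

Request:
step_arm(increments=[[0.03,0,0,0,0],[0.045,0,0,0,0],[0.052,0,0,0,0],[0.052,0,0,0,0],[0.052,0,0,-0.015,0],[0.052,0,0,-0.013,0],[0.052,0,0,0,0],[0.052,0,0,0,0]])

```text
clock: 6.13
position: [0.6343, 0.1033, 0.0493]
ee_rot: [0.343, 0.619, -0.344, 0.617]
ft_force: [0.1, -0.3, -0.2]
grip_width: 0.61
```

```bash
cat >> h.py <<'E'
def tips():
    "nearest surfaces (pads) : lowest z of things close to the camera"
    p=camera("wrist"); W=world(p); o=monitor.get_obs(); M=R.from_quat(o["ee_rot"]).as_matrix()
    D=(W-o["position"])@M   # tool frame: x along fingers, y jaws
    m=np.isfinite(D[...,0])&(abs(D[...,1])<.05)&(abs(D[...,2])<.02)
    return p,W,D,m
E
python3 - <<'E'
from h import *
state()
p,W,D,m=tips(); save(p,"w5",(60,384,90,512),1.6)
for s in(-1,1):
    k=m&(s*D[...,1]>.01)&(p["range_z"]<.165)
    Q=D[k]; i=np.argsort(-Q[:,0])[:12]; print(s,k.sum(),np.round(Q[i],4).tolist())
E
```

```text
t 6.13 pos [0.6343 0.1033 0.0493] jaw 31.9 tooldir [-0.002 -0.001 -1.   ] F [ 0.1 -0.3 -0.2] w 52.1 q [-0.54  0.51  0.41  1.59 -0.22  1.09  0.48]
-1 10942 [[-0.0233, -0.0117, -0.0155], [-0.0235, -0.0142, -0.0085], [-0.0236, -0.011, -0.0163], [-0.0237, -0.0118, -0.0099], [-0.0237, -0.0104, -0.0157], [-0.0237, -0.0122, -0.0195], [-0.0237, -0.0105, -0.0138], [-0.0237, -0.0134, -0.0176], [-0.0237, -0.0105, -0.0151], [-0.0238, -0.0128, -0.017], [-0.0239, -0.0123, -0.01], [-0.0239, -0.0128, -0.0176]]
1 10509 [[-0.0235, 0.0143, -0.0105], [-0.0235, 0.0125, -0.0118], [-0.0235, 0.0113, -0.0105], [-0.0235, 0.0118, -0.015], [-0.0235, 0.0149, -0.0131], [-0.0237, 0.0135, -0.0189], [-0.0238, 0.0137, -0.0113], [-0.0239, 0.0125, -0.01], [-0.0239, 0.0106, -0.0164], [-0.024, 0.0117, -0.0196], [-0.024, 0.0118, -0.012], [-0.024, 0.0124, -0.0139]]
```

View pics/w5.png

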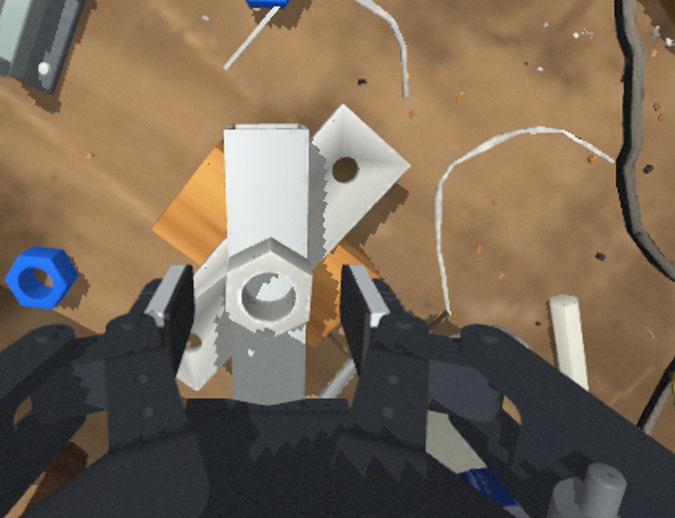

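```bash
python3 - <<'E'
from h import *
p,W,D,m=tips()
for (a,b) in((180,268),(178,274),(172,290),(365,268),(367,276),(375,295),(190,300),(350,300)):
    u,v=int(90+a/1.6),int(60+b/1.6); print((a,b),np.round(W[v,u],4),"tool",np.round(D[v,u],4))
E
```

```text
(180, 268) [0.6044 0.0985 0.0945] tool [-0.0439 -0.0288 -0.0121]
(178, 274) [0.6048 0.0991 0.1006] tool [-0.0499 -0.0281 -0.0124]
(172, 290) [0.6052 0.0991 0.1118] tool [-0.0611 -0.0278 -0.0122]
(365, 268) [0.6809 0.1186 0.0391] tool [0.0116 0.0468 0.0112]
(367, 276) [0.6559 0.1309 0.1016] tool [-0.0509  0.0321 -0.0124]
(375, 295) [0.6555 0.1305 0.1149] tool [-0.0642  0.0314 -0.0123]
(190, 300) [0.6127 0.0906 0.0959] tool [-0.0452 -0.0259 -0.001 ]
(350, 300) [0.6548 0.1219 0.1044] tool [-0.0537  0.0263 -0.0054]
```

The pad ends are 40–43 mm behind the reported TCP, consistently in both views, so I'll use tip z = TCP z + 0.040. The nut grasp then needs TCP z≈0.038.

Request:
step_arm(increments=[[0.052,0.0005,0.0005,-0.011,0],[0.052,0,0,0,0],[0.045,0,0,0,0],[0.04,0,0,0,0],[0.036,0,0,0,0],[0.033,0,0,0,0],[0.028,0,0,0,0],[0.022,0,0,0,0],[0.015,0,0,0,0],[0.015,0,0,0,0],[0.015,0,0,0,0]], force=40)

```text
clock: 7.15
position: [0.6356, 0.1037, 0.0398]
ee_rot: [0.344, 0.618, -0.344, 0.618]
ft_force: [-2.2, -1.1, 6.3]
grip_width: 0.343
```

Request:
step_arm(increments=[[0.015,0,0,0.006,0],[0.015,0,0,0.012,0],[0.015,0,0,0.02,0],[0.015,0,0,0.02,0],[0.015,0,0,0.02,0],[0.015,0,0,0.02,0],[0.015,-0.016,-0.023,0,0],[0.015,-0.018,-0.026,0,0],[0.015,-0.018,-0.026,0,0],[0.015,-0.018,-0.026,0,0],[0.015,-0.018,-0.026,0,0],[0.015,-0.018,-0.026,0,0]])

```text
clock: 8.15
position: [0.5289, -0.0502, 0.1383]
ee_rot: [0.344, 0.618, -0.343, 0.618]
ft_force: [-0.2, -0.1, -0.1]
grip_width: 0.339
```

Request:
step_arm(increments=[[0.015,-0.018,-0.026,0,0],[0.015,-0.018,-0.026,0,0],[0.015,-0.018,-0.026,0,0],[0.015,-0.018,-0.026,0,0],[0.015,-0.016,-0.024,0,0],[0.015,0,0,0,0],[0.015,0,0,0,0],[0.015,0,0,0,0]])

```text
clock: 8.82
position: [0.4423, -0.1766, 0.1381]
ee_rot: [0.344, 0.618, -0.343, 0.618]
ft_force: [-0.7, -0.7, -0.9]
grip_width: 0.345
```

```bash
python3 - <<'E'
from h import *
state()
p,W=look("top",["square_tube","flat_bar","wood_block","nut_dish"])
p,W=look("wrist",["nut_dish","hex_nut"]); save(p,"w6")
E
```

```text
t 8.82 pos [ 0.4423 -0.1766  0.1381] jaw 31.9 tooldir [ 0.002  0.001 -1.   ] F [-0.7 -0.7 -0.9] w 29.4 q [-0.32  0.03  0.62  1.95 -0.02  1.17  0.87]
top square_tube 0.86 [160. 238.] 834 all (array([638.3,  96.3]), 131.8, 31.2, -57.7) top (array([639.2,  95.3]), 129.2, 31.0, -58.1) zmed 0.0752
top flat_bar 0.73 [161. 248.] 629 all (array([635.3,  96.3]), 149.7, 40.6, 81.5) top (array([635.3,  96.3]), 149.7, 40.6, 81.5) zmed 0.045
top wood_block 0.95 [175. 234.] 433 all (array([636.5,  98.2]), 100.9, 49.9, -6.9) top (array([636.3,  98.6]), 99.5, 49.8, -6.4) zmed 0.0391
top nut_dish 0.75 [246. 348.] 1197 all (array([ 430.8, -160.6]), 116.0, 73.2, 18.2) top (array([ 431.7, -160.2]), 113.4, 73.0, 18.1) zmed 0.0082
top nut_dish 0.62 [251. 291.] 1617 all (array([423.2, -32.2]), 122.8, 75.1, -0.5) top (array([423.2, -31.6]), 122.8, 73.7, -0.5) zmed 0.0141
wrist nut_dish 0.82 [178. 252.] 7338 all (array([ 437.9, -179. ]), 116.6, 112.3, 25.1) top (array([ 437.8, -177.4]), 114.4, 109.0, 33.9) zmed 0.0088
wrist hex_nut 0.89 [252. 259.] 2604 all (array([ 479., -219.]), 147.6, 30.8, -49.9) top (array([ 442.2, -175.5]), 33.6, 29.1, -57.7) zmed 0.1885
wrist hex_nut 0.64 [ 84. 434.] 822 all (array([543.5,  12.3]), 34.1, 30.2, 25.9) top (array([543.8,  12.3]), 33.4, 30.1, 24.6) zmed 0.0168
```

Request:
step_arm(increments=[[0.015,-0.002,-0.0015,-0.03,0],[0.015,-0.002,-0.0015,-0.03,0],[0.015,0,0,-0.03,0],[0.015,0,0,-0.03,0],[0.015,0,0,-0.025,0],[0.015,0,0,-0.01,0],[0.015,0,0,-0.007,0],[0.015,0,0,0,0],[0.015,0,0,0,0]])

```text
clock: 9.97
position: [0.4383, -0.1803, -0.0238]
ee_rot: [0.344, 0.618, -0.343, 0.618]
ft_force: [-0.2, -0.6, -0.6]
grip_width: 0.337
```

Request:
step_arm(increments=[[0.015,0,0,-0.003,0],[0.015,0,0,-0.0015,0],[0.015,0,0,-0.001,0],[0.015,0,0,0,0]])

```text
clock: 10.3
position: [0.4383, -0.18, -0.0294]
ee_rot: [0.344, 0.618, -0.343, 0.618]
ft_force: [-0.6, 0.4, 5.2]
grip_width: 0.337
```

Request:
step_arm(increments=[[0.031,0,0,0,0],[0.034,0,0,0,0],[0.038,0,0,0,0],[0.045,0,0,0,0],[0.05,0,0,0,0],[0.05,0,0,0.01,0],[0.05,0,0,0.025,0],[0.05,0,0,0.035,0],[0.055,0,0,0.04,0],[0.06,0,0,0.04,0],[0.06,0,0,0,0]])

```text
clock: 11.22
position: [0.4411, -0.1817, 0.1274]
ee_rot: [0.346, 0.614, -0.342, 0.621]
ft_force: [0.9, -0.2, 0.1]
grip_width: 0.705
```

```bash
python3 - <<'E'
from h import *
state()
p,W=look("wrist",["nut_dish","hex_nut","block_tray"]); save(p,"w7",f=1.2)
E
```

```text
t 11.22 pos [ 0.4411 -0.1817  0.1274] jaw 31.8 tooldir [ 0.01  -0.001 -1.   ] F [ 0.9 -0.2  0.1] w 60.2 q [-0.33  0.04  0.65  1.97 -0.03  1.13  0.88]
wrist hex_nut 0.82 [183. 253.] 496 all (array([ 438., -179.]), 32.4, 28.4, -57.6) top (array([ 438. , -179.1]), 32.3, 28.4, -57.6) zmed 0.021
wrist hex_nut 0.79 [ 76. 438.] 1018 all (array([547. ,  16.8]), 44.9, 34.6, 25.5) top (array([543.6,  12.7]), 33.6, 30.1, 25.0) zmed 0.0169
wrist block_tray 0.68 [ 46. 326.] 9467 all (array([423.8, -26.7]), 126.7, 81.5, -1.9) top (array([424.8, -30. ]), 124.4, 74.7, -1.8) zmed 0.0146
```

View pics/w7.png

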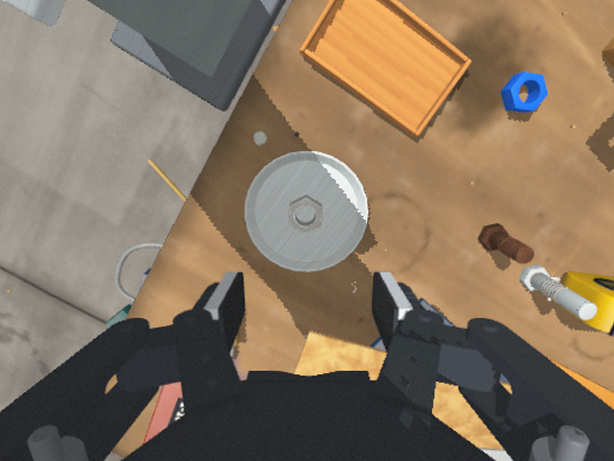

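The nut lies in the middle of the dish at about (305,213). Next is the tube.

Request:
step_arm(increments=[[0.06,0.0168,0.023,0.005,0],[0.06,0.0168,0.023,0,0],[0.06,0.0168,0.023,0,0],[0.06,0.0168,0.023,0,0],[0.06,0.0168,0.023,0,0],[0.06,0.0168,0.023,0,0],[0.06,0.0168,0.023,0,0],[0.06,0.0168,0.023,0,0],[0.06,0.0168,0.023,0,0],[0.06,0.0168,0.023,0,0],[0.06,0.0168,0.023,0,0],[0.06,0.0168,0.023,0,0]])

```text
clock: 12.42
position: [0.6388, 0.0968, 0.1228]
ee_rot: [0.343, 0.619, -0.345, 0.617]
ft_force: [1.0, 0.3, 0.5]
grip_width: 0.704
```

Request:
step_arm(increments=[[0.06,0,0,-0.02,0],[0.06,0,0,-0.02,0],[0.06,0,0,-0.02,0],[0.06,0,0,0,0],[0.06,0,0,0,0]])

```text
clock: 12.83
position: [0.6377, 0.0954, 0.0629]
ee_rot: [0.343, 0.619, -0.345, 0.617]
ft_force: [0.9, -0.6, 0.2]
grip_width: 0.704
```

```bash
python3 - <<'E'
from h import *
state()
p,W=look("wrist",["square_tube","flat_bar","wood_block","tube_rack"])
E
```

```text
t 12.83 pos [0.6377 0.0954 0.0629] jaw 31.8 tooldir [-0.004 -0.001 -1.   ] F [ 0.9 -0.6  0.2] w 60.1 q [-0.55  0.51  0.44  1.57 -0.23  1.12  0.5 ]
wrist square_tube 0.92 [211. 261.] 8312 all (array([648.2,  82.6]), 161.9, 44.2, -56.6) top (array([640.4,  96.6]), 130.2, 30.1, -57.8) zmed 0.0751
wrist flat_bar 0.75 [186. 285.] 5245 all (array([637. ,  83.5]), 179.8, 50.0, 86.8) top (array([636.3,  97.7]), 149.9, 40.4, 81.6) zmed 0.0451
wrist wood_block 0.6 [192. 229.] 3539 all (array([644.9,  91.8]), 120.7, 69.8, -11.2) top (array([637.4, 100.1]), 100.0, 50.0, -7.0) zmed 0.0391
wrist tube_rack 0.78 [46. 88.] 11332 all (array([445.2, 130.4]), 117.5, 67.6, 7.1) top (array([440.4, 129.2]), 99.2, 62.0, 7.1) zmed 0.0208
```

Request:
step_arm(increments=[[0.06,0.0025,0.001,-0.015,0],[0.06,0,0,-0.02,0],[0.06,0,0,-0.015,0],[0.06,0,0,0,0],[0.05,0,0,0,0],[0.042,0,0,0,0],[0.036,0,0,0,0],[0.032,0,0,0,0],[0.028,0,0,0,0],[0.015,0,0,0,0],[0.015,0,0,0,0],[0.015,0,0,0,0]], force=60)

```text
clock: 14.08
position: [0.6422, 0.0968, 0.0161]
ee_rot: [0.344, 0.618, -0.343, 0.618]
ft_force: [-3.2, -2.4, 6.4]
grip_width: 0.341
```

Request:
step_arm(increments=[[0.015,0,0,0.005,0],[0.015,0,0,0.012,0],[0.015,0,0,0.02,0],[0.015,0,0,0.03,0],[0.015,0,0,0.03,0],[0.015,0,0,0.01,0],[0.015,-0.01,0.0015,0,0.05],[0.015,-0.016,0.003,0,0.09],[0.015,-0.016,0.003,0,0.09],[0.015,-0.016,0.003,0,0.09],[0.015,-0.016,0.003,0,0.09],[0.015,-0.016,0.003,0,0.09]])

```text
clock: 15.08
position: [0.5507, 0.1135, 0.1219]
ee_rot: [0.178, 0.684, -0.178, 0.684]
ft_force: [-0.4, 0.3, -2.0]
grip_width: 0.337
```

Request:
step_arm(increments=[[0.015,-0.016,0.003,0,0.09],[0.015,-0.016,0.003,0,0.09],[0.015,-0.016,0.003,0,0.09],[0.015,-0.016,0.003,0,0.09],[0.015,-0.016,0.003,0,0.09],[0.015,-0.016,0.003,0,0.09],[0.015,-0.016,0,0,0.09],[0.015,0,0,0,0.05],[0.015,0,0,0,0],[0.015,0,0,0,0]])

```text
clock: 15.92
position: [0.4399, 0.1314, 0.1221]
ee_rot: [-0.058, 0.705, 0.058, 0.705]
ft_force: [0.6, 0.9, -2.4]
grip_width: 0.34
```

```bash
python3 - <<'E'
from h import *
state()
p,W=look("top",["flat_bar","wood_block"])
p,W=look("wrist",["square_tube","tube_rack"]); save(p,"w8",f=1.3)
for a,b,n in((.027,.040,"prongs"),(.003,.010,"base")):
    m=np.isfinite(W[...,2])&(abs(W[...,0]-.439)<.08)&(abs(W[...,1]-.129)<.05)&(W[...,2]>a)&(W[...,2]<b)
    print(n,rect(W[m]),m.sum())
E
```

```text
t 15.92 pos [0.4399 0.1314 0.1221] jaw 99.4 tooldir [ 0.001  0.    -1.   ] F [ 0.6  0.9 -2.4] w 29.1 q [-0.65  0.02  0.27  1.99 -0.01  1.13  1.35]
top flat_bar 0.62 [158. 236.] 1066 all (array([638.6,  96. ]), 149.1, 47.6, 81.7) top (array([637. ,  96.1]), 149.2, 44.2, 81.4) zmed 0.0455
top flat_bar 0.27 [251. 294.] 1582 all (array([423.3, -31.5]), 122.7, 73.7, -0.5) top (array([423.3, -31.5]), 122.7, 73.7, -0.5) zmed 0.0127
top wood_block 0.72 [170. 239.] 518 all (array([636.1,  98. ]), 100.3, 48.8, -6.5) top (array([636.2,  98.2]), 100.1, 48.7, -6.3) zmed 0.0392
wrist tube_rack 0.7 [121. 250.] 320 all (array([374.7, 121.4]), 63.6, 6.2, -80.7) top (array([374.7, 121.4]), 63.6, 6.2, -80.7) zmed 0.0071
prongs (array([482. , 104.5]), 4.1, 1.3, 7.2) 10
base (array([423.2, 129.4]), 127.0, 97.3, -0.3) 346
```

View pics/w8.png

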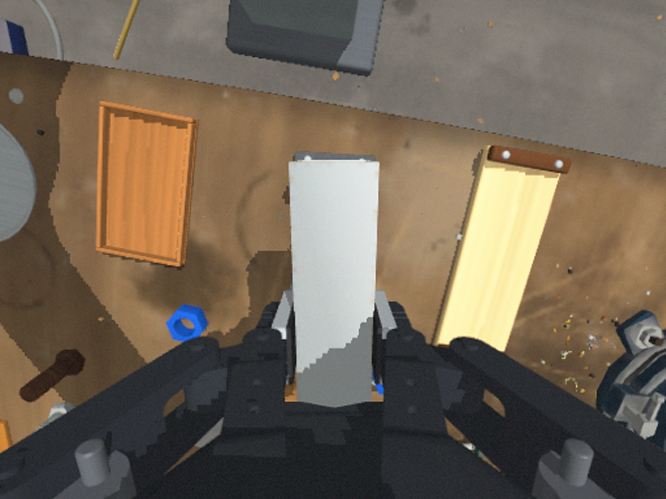

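```bash
python3 - <<'E'
from h import *
p,W=look("wrist",[])
m=np.isfinite(W[...,2])&(abs(W[...,0]-.44)<.09)&(abs(W[...,1]-.131)<.05)&(W[...,2]>.165)&(W[...,2]<.20)
v,u=np.where(m); print(v.min(),v.max(),u.min(),u.max())
k=m.copy(); k[int(290/1.3):]=False
P=W[k]; print(rect(P),np.median(P[:,2]),P[:,0].min())
p,W=look("scene",["square_tube"])
E
```

```text
124 312 169 344
(array([398.5, 125.8]), 45.4, 30.1, 9.6) 0.18092984978025967 0.37369604971428355
scene square_tube 0.73 [168. 171.] 865 all (array([503.6, 267.5]), 412.9, 161.5, 56.1) top (array([440.1, 130.6]), 130.0, 32.2, 9.7) zmed 0.1788
```

Request:
step_arm(increments=[[0.015,-0.003,-0.0025,-0.02,-0.042],[0.015,0,0,-0.025,0],[0.015,0,0,-0.025,0],[0.015,0,0,-0.02,0],[0.015,0,0,-0.01,0],[0.015,0,0,-0.006,0],[0.015,0,0,0,0],[0.015,0,0,0,0]])

```text
clock: 17.03
position: [0.4373, 0.1291, 0.0166]
ee_rot: [-0.043, 0.706, 0.044, 0.706]
ft_force: [0.4, -0.5, -2.2]
grip_width: 0.337
```

```bash
python3 - <<'E'
from h import *
state()
p,W=look("scene",["square_tube","tube_rack"]); save(p,"s9",(170,290,100,270),4)
E
```

```text
t 17.03 pos [0.4373 0.1291 0.0166] jaw 97.1 tooldir [ 0.001  0.    -1.   ] F [ 0.4 -0.5 -2.2] w 28.8 q [-0.64  0.16  0.27  2.1  -0.05  0.89  1.35]
scene square_tube 0.57 [209. 180.] 699 all (array([466. , 119.9]), 182.5, 79.7, 14.8) top (array([437.4, 127.4]), 130.1, 31.4, 6.5) zmed 0.0734
scene tube_rack 0.56 [223. 190.] 1081 all (array([443.1, 128.6]), 144.7, 75.6, 1.9) top (array([437.9, 124.4]), 102.4, 60.0, 5.0) zmed 0.019
scene tube_rack 0.37 [229. 318.] 177 all (array([ 613.1, -104. ]), 33.1, 23.5, 26.8) top (array([ 608.5, -108.6]), 14.2, 11.2, 11.3) zmed 0.0536
```

View pics/s9.png

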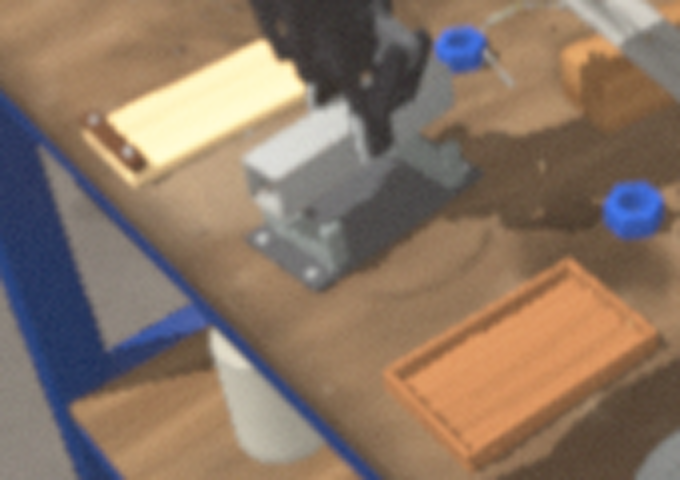

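The tube hangs over and in line with the forks (crop centre ~(340,150)). I'll lower it the rest of the way.

Request:
step_arm(increments=[[0.015,0,0,-0.01,0],[0.015,0,0,-0.008,0],[0.015,0,0,-0.003,0],[0.015,0,0,0,0],[0.015,0,0,0,0]])

```text
clock: 17.6
position: [0.4364, 0.1287, -0.0055]
ee_rot: [-0.044, 0.706, 0.043, 0.705]
ft_force: [-0.5, -0.1, -1.9]
grip_width: 0.339
```

Request:
step_arm(increments=[[0.015,0,0,-0.0015,0],[0.015,0,0,0,0]])

```text
clock: 17.77
position: [0.4368, 0.129, -0.0067]
ee_rot: [-0.043, 0.706, 0.044, 0.706]
ft_force: [-1.1, 0.3, -2.3]
grip_width: 0.339
```

Request:
step_arm(increments=[[0.015,0,0,-0.001,0],[0.015,0,0,-0.001,0],[0.015,0,0,0,0]])

```text
clock: 18.02
position: [0.4369, 0.1291, -0.008]
ee_rot: [-0.043, 0.706, 0.044, 0.706]
ft_force: [-4.0, -1.3, 7.1]
grip_width: 0.342
```

Request:
step_arm(increments=[[0.031,0,0,0,0],[0.034,0,0,0,0],[0.038,0,0,0,0],[0.045,0,0,0,0],[0.05,0,0,0,0],[0.05,0,0,0,0],[0.05,0,0,0.01,0],[0.055,0,0,0.03,0],[0.06,0,0,0.03,0],[0.06,0,0,0.03,0],[0.06,0,0,0.03,0],[0.06,0,0,0,0]])

```text
clock: 19.02
position: [0.4397, 0.13, 0.1276]
ee_rot: [-0.042, 0.703, 0.045, 0.709]
ft_force: [1.0, 0.2, 0.1]
grip_width: 0.703
```

```bash
python3 - <<'E'
from h import *
state()
p,W=look("wrist",["square_tube","tube_rack","bar_board"])
for a,b,n in((.026,.040,"prongs"),(.003,.010,"base"),(.046,.056,"tube")):
    m=np.isfinite(W[...,2])&(abs(W[...,0]-.437)<.08)&(abs(W[...,1]-.129)<.05)&(W[...,2]>a)&(W[...,2]<b)
    print(n,rect(W[m]),m.sum(),np.median(W[m][:,2]))
save(p,"w10",f=1.2)
E
```

```text
t 19.02 pos [0.4397 0.13   0.1276] jaw 97.0 tooldir [ 0.008  0.004 -1.   ] F [1.  0.2 0.1] w 60.1 q [-0.66  0.    0.27  2.   -0.    1.14  1.31]
wrist square_tube 0.77 [178. 256.] 3904 all (array([437.6, 130.6]), 130.8, 29.9, 7.3) top (array([437.6, 130.6]), 130.8, 29.9, 7.3) zmed 0.0511
wrist square_tube 0.6 [294.  50.] 769 all (array([ 630.8, -112.4]), 75.6, 24.8, -25.0) top (array([ 607.7, -102.7]), 15.4, 14.7, -12.0) zmed 0.0555
wrist tube_rack 0.75 [174. 241.] 3105 all (array([437.8, 129.4]), 130.2, 68.9, 6.6) top (array([437.6, 129.5]), 101.8, 61.8, 6.4) zmed 0.0355
wrist bar_board 0.77 [182. 382.] 8841 all (array([440.2, 278.9]), 189.8, 72.3, 1.0) top (array([439.8, 274.9]), 189.5, 65.3, -0.2) zmed 0.0209
prongs (array([437.6, 129.5]), 101.8, 61.8, 6.4) 407 0.035488783281968306
base (array([440.3, 125.6]), 152.6, 94.4, -1.9) 2294 0.007093489517686236
tube (array([437.6, 130.5]), 130.8, 30.1, 7.2) 3985 0.05112319845339042
```

View pics/w10.png

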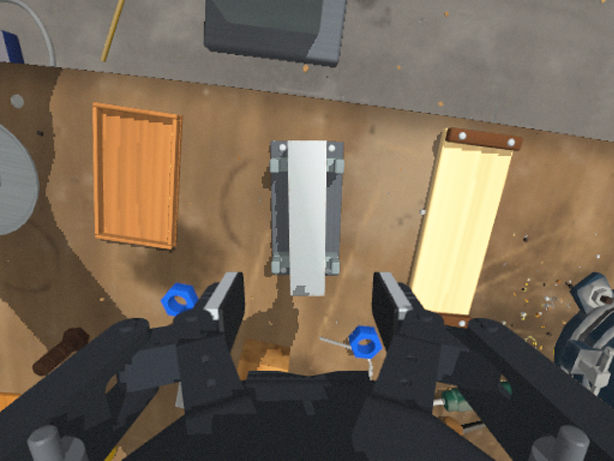

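The tube lies in both forks. Tube centre and rack centre agree to about 1 mm and the height is right. Next is the bar, turning the jaws to -8.4°.

Request:
step_arm(increments=[[0.06,0.011,-0.0017,0,-0.1],[0.06,0.011,-0.0017,0,-0.1],[0.06,0.011,-0.0017,0,-0.1],[0.06,0.011,-0.0017,0,-0.1],[0.06,0.011,-0.0017,0,-0.1],[0.06,0.011,-0.0017,0,-0.1],[0.06,0.011,-0.0017,0,-0.1],[0.06,0.011,-0.0017,0,-0.1],[0.06,0.011,-0.0017,0,-0.1],[0.06,0.011,-0.0017,0,-0.1],[0.06,0.011,-0.0017,0,-0.1],[0.06,0.011,-0.0017,0,-0.1]])

```text
clock: 20.22
position: [0.5683, 0.1081, 0.1198]
ee_rot: [0.363, 0.607, -0.365, 0.606]
ft_force: [-0.3, 0.3, -0.7]
grip_width: 0.702
```

Request:
step_arm(increments=[[0.06,0.011,-0.0017,0,-0.1],[0.06,0.011,-0.0017,0,-0.1],[0.06,0.011,-0.0017,0,-0.1],[0.06,0.011,-0.0017,0,-0.1],[0.06,0.011,-0.0017,-0.01,-0.1],[0.06,0.011,-0.0017,-0.02,-0.1],[0.06,0,0,-0.02,-0.04],[0.06,0,0,0,0],[0.06,0,0,0,0]])

```text
clock: 20.97
position: [0.6331, 0.0979, 0.0695]
ee_rot: [-0.533, -0.463, 0.536, -0.462]
ft_force: [0.4, 0.0, -0.0]
grip_width: 0.702
```

```bash
python3 - <<'E'
from h import *
state()
p,W=look("wrist",["flat_bar","wood_block"])
for a,b,n in((.041,.050,"bar"),(.034,.041,"block")):
    m=np.isfinite(W[...,2])&(abs(W[...,0]-.637)<.07)&(abs(W[...,1]-.099)<.085)&(W[...,2]>a)&(W[...,2]<b)
    print(n,rect(W[m]),m.sum(),np.median(W[m][:,2]))
E
```

```text
t 20.97 pos [0.6331 0.0979 0.0695] jaw -8.3 tooldir [-0.004 -0.002 -1.   ] F [ 0.4  0.  -0. ] w 59.9 q [-0.61  0.5   0.52  1.58 -0.27  1.13 -0.18]
wrist flat_bar 0.65 [194. 260.] 8638 all (array([636.1,  94.5]), 160.6, 45.3, 83.9) top (array([636.3,  98.1]), 149.6, 40.2, 81.6) zmed 0.0451
wrist wood_block 0.89 [199. 263.] 4604 all (array([636.,  95.]), 117.5, 63.9, -5.0) top (array([637.4, 100.2]), 100.3, 50.0, -7.0) zmed 0.0391
bar (array([650.9, 100. ]), 153.6, 105.1, -83.6) 8812 0.04509009259170041
block (array([641.5,  92.5]), 112.0, 106.1, 20.8) 4453 0.0390588373345222
```

Request:
step_arm(increments=[[0.055,0.003,0,-0.02,0],[0.05,0,0,-0.02,0],[0.05,0,0,-0.018,0],[0.05,0,0,-0.01,0],[0.05,0,0,-0.002,0],[0.05,0,0,0,0],[0.05,0,0,0,0]])

```text
clock: 21.7
position: [0.6384, 0.0985, 0.0025]
ee_rot: [0.536, 0.462, -0.534, 0.463]
ft_force: [0.1, -0.3, 0.4]
grip_width: 0.587
```

```bash
python3 - <<'E'
from h import *
state()
p,W,D,m=tips(); save(p,"w11",(120,320,120,400),2.4)
for s in(-1,1):   # near front face of pads, tool z about -0.012
    k=np.isfinite(D[...,0])&(abs(D[...,2]+.011)<.004)&(s*D[...,1]>.022)&(s*D[...,1]<.036)&(D[...,0]<-.036)&(D[...,0]>-.06)
    Q=W[k]; print(s,k.sum(),np.round(np.percentile(Q[:,2],[0,1,3,5,10,50]),4), np.round(np.percentile(D[k][:,1],[2,50,98]),4))
E
```

```text
t 21.7 pos [0.6384 0.0985 0.0025] jaw -8.3 tooldir [ 0.002  0.001 -1.   ] F [ 0.1 -0.3  0.4] w 50.2 q [-0.59  0.58  0.49  1.62 -0.31  1.01 -0.15]
-1 527 [0.0384 0.0385 0.0387 0.0387 0.0389 0.0469] [-0.0358 -0.0285 -0.0231]
1 542 [0.0385 0.0386 0.0386 0.0387 0.0389 0.0481] [0.0224 0.028  0.0358]
```

View pics/w11.png

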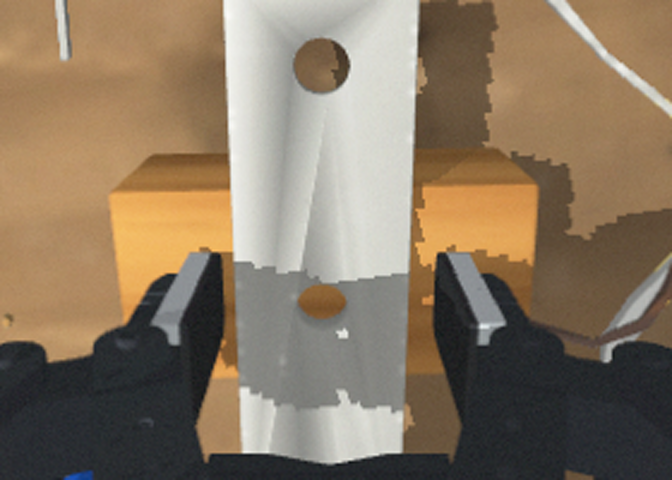

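```bash
python3 - <<'E'
from h import *
p,W,D,m=tips()
for u in (200,203,205,312):
    print(u,[ (v,round(float(W[v,u,2]),4)) for v in range(221,236,1)])
E
```

```text
200 [(221, 0.0397), (222, 0.0389), (223, 0.0383), (224, 0.0393), (225, 0.0434), (226, 0.0449), (227, 0.0464), (228, 0.0477), (229, 0.0488), (230, 0.0505), (231, 0.052), (232, 0.0524), (233, 0.0537), (234, 0.0566), (235, 0.0566)]
203 [(221, 0.0401), (222, 0.0402), (223, 0.0398), (224, 0.0397), (225, 0.0444), (226, 0.0452), (227, 0.0471), (228, 0.0487), (229, 0.0497), (230, 0.0513), (231, 0.0526), (232, 0.0529), (233, 0.0537), (234, 0.0559), (235, 0.058)]
205 [(221, 0.039), (222, 0.0387), (223, 0.0387), (224, 0.0395), (225, 0.0438), (226, 0.0453), (227, 0.0467), (228, 0.0487), (229, 0.0487), (230, 0.0498), (231, 0.0524), (232, 0.0542), (233, 0.0538), (234, 0.0562), (235, 0.0575)]
312 [(221, 0.039), (222, 0.0391), (223, 0.0391), (224, 0.0384), (225, 0.0435), (226, 0.0452), (227, 0.0469), (228, 0.0482), (229, 0.0491), (230, 0.0501), (231, 0.0523), (232, 0.0532), (233, 0.0545), (234, 0.0553), (235, 0.0568)]
```

Request:
step_arm(increments=[[0.05,-0.002,0,-0.0025,0],[0.047,0,0,0,0],[0.044,0,0,0,0],[0.042,0,0,0,0],[0.038,0,0,0,0],[0.025,0,0,0,0],[0.025,0,0,0,0],[0.025,0,0,0,0]], force=80)

```text
clock: 22.47
position: [0.6378, 0.0989, 0.0038]
ee_rot: [0.537, 0.462, -0.533, 0.463]
ft_force: [-11.2, -0.7, 36.9]
grip_width: 0.435
```

```bash
python3 - <<'E'
from h import *
state()
p,W,D,m=tips(); save(p,"w12",(120,320,120,400),2.4)
T=(W[...,2]>.041)&(W[...,2]<.052)&(abs(W[...,0]-.637)<.05)&(abs(W[...,1]-.099)<.085); T[220:]=False
print("bar visible",rect(W[T]),np.median(W[T][:,2]))
X=np.c_[W[T][:,:2],np.ones(T.sum())]; print("plane",np.linalg.lstsq(X,W[T][:,2],rcond=None)[0])
state()
E
```

```text
t 22.47 pos [0.6378 0.0989 0.0038] jaw -8.4 tooldir [ 0.004  0.003 -1.   ] F [-11.2  -0.7  36.9] w 37.1 q [-0.59  0.58  0.49  1.63 -0.31  1.01 -0.15]
bar visible (array([630.2, 145. ]), 67.4, 59.1, -8.5) 0.04512169597680124
plane [-0.00131545 -0.00063983  0.0460444 ]
t 22.52 pos [0.6378 0.0989 0.0038] jaw -8.4 tooldir [ 0.004  0.003 -1.   ] F [-12.4  -1.   37.2] w 37.4 q [-0.59  0.58  0.49  1.63 -0.31  1.01 -0.15]
```

View pics/w12.png

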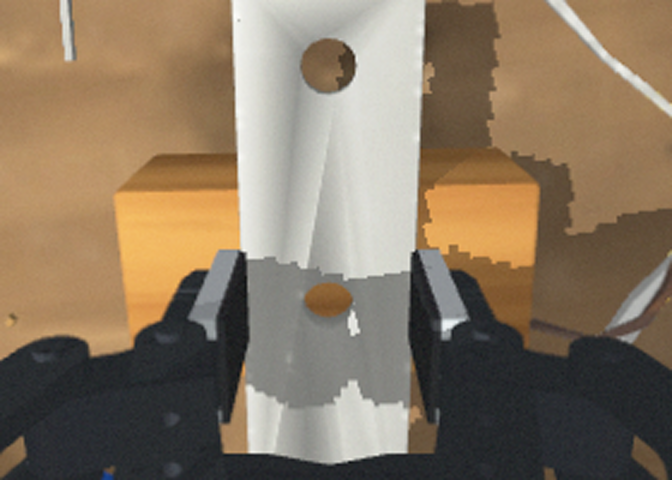

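The bar is gripped between the pads (edges ~(245,260) and (412,260)) and still flat, but the tips press down on the block. I'll ease off and lift gently.

Request:
step_arm(increments=[[0.025,0,0,0.0015,0],[0.025,0,0,0.0015,0],[0.025,0,0,0.0015,0],[0.025,0,0,0.002,0],[0.025,0,0,0.003,0],[0.025,0,0,0.004,0],[0.025,0,0,0.006,0],[0.025,0,0,0,0]], force=60)

```text
clock: 23.18
position: [0.6363, 0.0983, 0.0196]
ee_rot: [0.536, 0.462, -0.535, 0.462]
ft_force: [1.2, 0.6, -2.5]
grip_width: 0.436
```

```bash
python3 - <<'E'
from h import *
state()
p,W,D,m=tips()
T=(W[...,2]>.046)&(W[...,2]<.085)&(abs(W[...,0]-.63)<.04)&(abs(W[...,1]-.15)<.04); T[215:]=False
print("bar",rect(W[T]),np.percentile(W[T][:,2],[5,50,95]))
X=np.c_[W[T][:,:2],np.ones(T.sum())]; print("plane",np.linalg.lstsq(X,W[T][:,2],rcond=None)[0])
look("top",["wood_block"])
E
```

```text
t 23.18 pos [0.6363 0.0983 0.0196] jaw -8.4 tooldir [ 0.001  0.    -1.   ] F [ 1.2  0.6 -2.5] w 37.2 q [-0.6   0.56  0.5   1.62 -0.3   1.04 -0.16]
bar (array([642.7, 143.8]), 56.1, 40.3, 81.6) [0.05963829 0.06071791 0.06175411]
plane [-0.00499445 -0.00268021  0.06430169]
```

Request:
step_arm(increments=[[0.025,0,0,0.02,0],[0.025,0,0,0.03,0],[0.025,0,0,0.03,0],[0.025,0,0,0.02,0],[0.025,-0.011,0.006,0,0.08],[0.025,-0.011,0.006,0,0.09],[0.025,-0.011,0.006,0,0.09],[0.025,-0.011,0.006,0,0.09],[0.025,-0.011,0.006,0,0.09],[0.025,-0.011,0.006,0,0.09],[0.025,-0.011,0.006,0,0.09],[0.025,-0.011,0.006,0,0.09]])

```text
clock: 24.33
position: [0.547, 0.1464, 0.1181]
ee_rot: [0.34, 0.62, -0.34, 0.62]
ft_force: [0.8, -0.6, -2.7]
grip_width: 0.439
```

Request:
step_arm(increments=[[0.025,-0.011,0.006,0,0.09],[0.025,-0.011,0.006,0,0.09],[0.025,-0.011,0.006,0,0.09],[0.025,-0.011,0.006,0,0.09],[0.025,-0.011,0.006,0,0.09],[0.025,-0.011,0.006,0,0.09],[0.025,-0.011,0.006,0,0.09],[0.025,-0.011,0.006,0,0.09],[0.025,-0.011,0.006,0,0.09],[0.025,-0.009,0,0,0.09],[0.025,0,0,0,0],[0.025,0,0,0,0]])

```text
clock: 25.33
position: [0.4397, 0.2002, 0.1184]
ee_rot: [0.039, 0.706, -0.038, 0.706]
ft_force: [0.9, -1.3, -2.7]
grip_width: 0.438
```

```bash
python3 - <<'E'
from h import *
state()
def fit(p,W):
    N=(abs(W[...,0]-.44)<.125)&(abs(W[...,1]-.277)<.06)
    for n,a,b in (("cleats",.0175,.026),("board",.008,.0145)):
        T=(N&(W[...,2]>a)&(W[...,2]<b)).astype(np.uint8)
        T=cv2.morphologyEx(T,cv2.MORPH_OPEN,np.ones((3,3)))>0
        print(n,T.sum(),rect(W[T]) if T.sum()>9 else "")
for c in("wrist","top","scene"):
    p=camera(c); W=world(p); print(c); fit(p,W)
    T=(W[...,2]>.13)&(W[...,2]<.175)&(abs(W[...,0]-.44)<.12)&(abs(W[...,1]-.2)<.06)
    print("bar",T.sum(),rect(W[T]) if T.sum()>9 else "",np.median(W[T][:,2]))
    if c=="wrist": save(p,"w13",f=1.2)
E
```

```text
t 25.33 pos [0.4397 0.2002 0.1184] jaw 83.8 tooldir [ 0.  0. -1.] F [ 0.9 -1.3 -2.7] w 37.4 q [-0.75  0.08  0.24  1.94 -0.02  1.13  0.96]
wrist
cleats 1180 (array([440.5, 276.2]), 190.6, 66.4, 0.1)
board 8356 (array([441.5, 276.4]), 168.4, 65.8, 0.3)
bar 15278 (array([425.1, 201.7]), 121.3, 63.8, 4.9) 0.15964278281179936
top
cleats 82 (array([529.4, 270.6]), 45.6, 9.7, 89.5)
board 79 (array([505.8, 258.3]), 35.8, 24.5, 5.1)
bar 449 (array([480. , 193.4]), 75.4, 44.3, 0.7) 0.16000673300890322
scene
cleats 91 (array([439.6, 271.1]), 187.2, 64.0, 0.4)
board 436 (array([442.8, 273. ]), 164.6, 66.0, 1.6)
bar 764 (array([441.4, 194.8]), 150.6, 57.9, -10.4) 0.15791124536951143
```

View pics/w13.png

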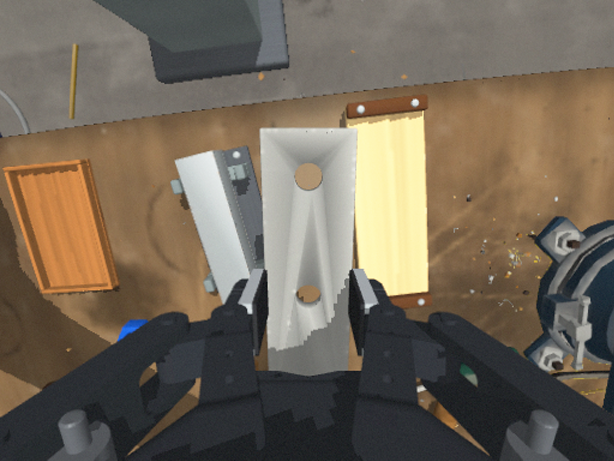

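The tube is in the rack and the board lies free to the right, centre (0.4405, 0.2762), angle about 0.2°. I'll carry the bar over it and lower.

Request:
step_arm(increments=[[0.025,0.001,0.019,0,0.056],[0.025,0,0.019,0,0.056],[0.025,0,0.019,0,0],[0.025,0,0.019,0,0],[0.025,0,0,-0.03,0],[0.025,0,0,-0.03,0],[0.025,0,0,-0.03,0],[0.025,0,0,-0.02,0],[0.025,0,0,-0.015,0],[0.025,0,0,0,0],[0.025,0,0,0,0]])

```text
clock: 26.4
position: [0.4408, 0.2758, -0.007]
ee_rot: [-0.002, 0.707, 0.001, 0.707]
ft_force: [0.7, 1.2, -1.6]
grip_width: 0.442
```

Request:
step_arm(increments=[[0.025,0,0,-0.007,0],[0.025,0,0,-0.005,0],[0.025,0,0,-0.0015,0],[0.025,0,0,-0.001,0],[0.025,0,0,0,0]])

```text
clock: 26.82
position: [0.4408, 0.2764, -0.021]
ee_rot: [-0.002, 0.707, 0.002, 0.707]
ft_force: [-0.3, -0.4, -2.6]
grip_width: 0.441
```

Request:
step_arm(increments=[[0.025,0,0,-0.0015,0],[0.025,0,0,-0.001,0],[0.025,0,0,0,0]])

```text
clock: 27.07
position: [0.4406, 0.2763, -0.0237]
ee_rot: [-0.002, 0.707, 0.002, 0.707]
ft_force: [-0.6, 0.2, -2.8]
grip_width: 0.441
```

Request:
step_arm(increments=[[0.025,0,0,-0.001,0],[0.025,0,0,-0.001,0],[0.025,0,0,0,0]])

```text
clock: 27.32
position: [0.4408, 0.2764, -0.0242]
ee_rot: [-0.002, 0.707, 0.002, 0.707]
ft_force: [-8.2, -4.8, 19.5]
grip_width: 0.436
```

Request:
step_arm(increments=[[0.037,0,0,0.0005,0],[0.04,0,0,0,0],[0.043,0,0,0,0],[0.048,0,0,0,0],[0.055,0,0,0,0],[0.055,0,0,0.01,0],[0.06,0,0,0.03,0],[0.065,0,0,0.035,0],[0.07,0,0,0.035,0],[0.07,0,0,0.03,0],[0.07,0,0,0,0]])

```text
clock: 28.23
position: [0.4436, 0.2783, 0.1218]
ee_rot: [0.001, 0.704, 0.004, 0.71]
ft_force: [0.5, 1.1, 0.6]
grip_width: 0.82
```

```bash
python3 - <<'E'
from h import *
state()
p,W=look("wrist",["flat_bar"]); save(p,"w14")
N=(abs(W[...,0]-.44)<.125)&(abs(W[...,1]-.277)<.06)
for n,a,b in (("cleats",.0190,.026),("bar",.0145,.0185)):
    T=cv2.morphologyEx((N&(W[...,2]>a)&(W[...,2]<b)).astype(np.uint8),cv2.MORPH_OPEN,np.ones((3,3)))>0
    print(n,T.sum(),rect(W[T]),np.median(W[T][:,2]))
look("top",["flat_bar","wood_block","block_tray","square_tube"])
E
```

```text
t 28.23 pos [0.4436 0.2783 0.1218] jaw 90.3 tooldir [ 0.007  0.006 -1.   ] F [0.5 1.1 0.6] w 70.0 q [-0.82  0.16  0.19  1.85 -0.03  1.13  0.96]
wrist flat_bar 0.86 [171. 253.] 4815 all (array([443.4, 278.6]), 150.2, 41.4, 0.3) top (array([443.4, 278.5]), 150.2, 41.2, 0.3) zmed 0.0171
cleats 1306 (array([441.3, 276.1]), 189.3, 65.0, 0.5) 0.021014633908263025
bar 4613 (array([469.6, 272.3]), 208.4, 69.0, -11.9) 0.017065289424314845
top flat_bar 0.76 [236. 162.] 872 all (array([443.3, 257.6]), 149.9, 85.1, 1.7) top (array([442.7, 276.9]), 149.5, 40.1, 0.7) zmed 0.0179
top wood_block 0.91 [162. 236.] 924 all (array([635.7,  98.1]), 99.9, 50.0, -7.2) top (array([636. ,  98.2]), 99.4, 49.9, -7.2) zmed 0.0392
top block_tray 0.83 [253. 293.] 1581 all (array([424.4, -31.5]), 120.8, 73.7, -0.8) top (array([424.4, -31.5]), 120.8, 73.7, -0.8) zmed 0.0119
top square_tube 0.94 [247. 225.] 741 all (array([436.6, 128.8]), 128.2, 30.4, 6.9) top (array([436.6, 128.8]), 128.2, 30.4, 6.9) zmed 0.0515
```

The bar is on its board, 2–3 mm off centre and level. Last is the block.

Request:
step_arm(increments=[[0.07,0.0163,-0.0147,0,0],[0.07,0.0163,-0.0147,0,0],[0.07,0.0163,-0.0147,0,0],[0.07,0.0163,-0.0147,0,-0.04],[0.07,0.0163,-0.0147,0,-0.04],[0.07,0.0163,-0.0147,0,-0.047],[0.07,0.0163,-0.0147,0,0],[0.07,0.0163,-0.0147,0,0],[0.07,0.0163,-0.0147,0,0],[0.07,0.0163,-0.0147,0,0],[0.07,0.0163,-0.0147,0,0],[0.07,0.0163,-0.0147,0,0]])

```text
clock: 29.58
position: [0.6373, 0.0984, 0.1142]
ee_rot: [0.044, 0.706, -0.044, 0.705]
ft_force: [0.3, -0.3, 0.9]
grip_width: 0.822
```

Request:
step_arm(increments=[[0.07,0,0,-0.03,0],[0.07,0,0,-0.03,0],[0.07,0,0,0,0],[0.07,0,0,0,0]])

```text
clock: 29.92
position: [0.6352, 0.0992, 0.0534]
ee_rot: [0.043, 0.707, -0.044, 0.704]
ft_force: [0.9, -0.1, 1.4]
grip_width: 0.82
```

```bash
python3 - <<'E'
from h import *
state()
p,W=look("wrist",["wood_block"])
E
```

```text
t 29.92 pos [0.6352 0.0992 0.0534] jaw 82.9 tooldir [-0.004 -0.001 -1.   ] F [ 0.9 -0.1  1.4] w 70.0 q [-0.48  0.5   0.33  1.58 -0.17  1.09  1.35]
wrist wood_block 0.95 [206. 253.] 8490 all (array([649.5,  98.6]), 124.9, 61.0, -6.8) top (array([637.3, 100. ]), 100.1, 50.3, -7.0) zmed 0.0391
```

Request:
step_arm(increments=[[0.07,0.001,0.001,-0.025,0],[0.07,0,0,-0.025,0],[0.07,0,0,-0.02,0],[0.07,0,0,-0.005,0],[0.065,0,0,0,0],[0.06,0,0,0,0],[0.055,0,0,0,0],[0.05,0,0,0,0],[0.045,0,0,0,0],[0.035,0,0,0,0],[0.035,0,0,0,0],[0.035,0,0,0,0]], force=60)

```text
clock: 31.02
position: [0.6388, 0.1007, -0.0178]
ee_rot: [0.043, 0.705, -0.043, 0.707]
ft_force: [-1.9, -2.2, 7.3]
grip_width: 0.573
```

Request:
step_arm(increments=[[0.035,0,0,0.006,0],[0.035,0,0,0.014,0],[0.035,0,0,0.025,0],[0.035,0,0,0.03,0],[0.035,0,0,0.025,0],[0.035,-0.0177,-0.0108,0,0],[0.035,-0.0177,-0.0108,0,0.05],[0.035,-0.0177,-0.0108,0,0.05],[0.035,-0.0177,-0.0108,0,0],[0.035,-0.0177,-0.0108,0,0],[0.035,-0.0177,-0.0108,0,0],[0.035,-0.0177,-0.0108,0,0]])

```text
clock: 32.02
position: [0.5127, 0.025, 0.0811]
ee_rot: [0.008, 0.707, -0.007, 0.707]
ft_force: [-0.3, -0.3, -1.3]
grip_width: 0.573
```

Request:
step_arm(increments=[[0.035,-0.0177,-0.0108,0,0],[0.035,-0.0177,-0.0108,0,0],[0.035,-0.0177,-0.0108,0,0],[0.035,-0.0177,-0.0108,0,0],[0.035,-0.0173,-0.0112,0,0],[0.035,0,0,0,0],[0.035,0,0,0,0]])

```text
clock: 32.6
position: [0.4253, -0.0293, 0.081]
ee_rot: [0.009, 0.706, -0.008, 0.708]
ft_force: [-0.3, -0.4, -1.9]
grip_width: 0.573
```

```bash
python3 - <<'E'
from h import *
state()
p,W=look("wrist",["wood_block","block_tray"])
save(p,"w15")
N=(abs(W[...,0]-.425)<.1)&(abs(W[...,1]+.03)<.07)
T=N&(W[...,2]>.010)&(W[...,2]<.018); print("rim",T.sum(),rect(W[T]))
p,W=look("scene",["wood_block","block_tray"]); 
N=(abs(W[...,0]-.425)<.1)&(abs(W[...,1]+.03)<.07)
T=N&(W[...,2]>.010)&(W[...,2]<.018); print("rim",T.sum(),rect(W[T]))
E
```

```text
t 32.6 pos [ 0.4253 -0.0293  0.081 ] jaw 88.7 tooldir [ 0.002  0.001 -1.   ] F [-0.3 -0.4 -1.9] w 48.9 q [-0.42 -0.02  0.39  2.12  0.01  1.04  1.51]
wrist wood_block 0.73 [226. 253.] 16156 all (array([416.5, -27.8]), 84.7, 50.2, -1.3) top (array([416.5, -27.8]), 84.7, 50.2, -1.3) zmed 0.138
wrist block_tray 0.56 [136. 256.] 1975 all (array([373.6, -28.7]), 75.5, 21.9, 88.9) top (array([373.4, -28. ]), 74.2, 20.4, 88.7) zmed 0.0148
rim 601 (array([373.8, -28.1]), 74.3, 21.2, 88.7)
scene wood_block 0.2 [214. 186.] 928 all (array([438.2, 150.6]), 137.7, 92.1, 5.5) top (array([435. , 128.4]), 125.5, 33.2, 6.5) zmed 0.0491
scene block_tray 0.85 [260. 228.] 1931 all (array([430.9, -24.9]), 135.9, 89.3, -1.5) top (array([425.5, -31.5]), 125.4, 75.8, -1.5) zmed 0.0126
rim 402 (array([425.4, -31.5]), 125.3, 75.8, -1.5)
```

Request:
step_arm(increments=[[0.035,0.001,-0.0015,-0.025,0],[0.035,0,0,-0.03,0],[0.035,0,0,-0.025,0],[0.035,0,0,-0.009,0],[0.035,0,0,-0.003,0],[0.035,0,0,0,0],[0.035,0,0,0,0]])

```text
clock: 33.48
position: [0.4273, -0.0305, -0.0111]
ee_rot: [0.008, 0.707, -0.008, 0.708]
ft_force: [0.1, -0.3, -1.2]
grip_width: 0.57
```

Request:
step_arm(increments=[[0.035,0,0,-0.0015,0],[0.035,0,0,-0.001,0],[0.035,0,0,0,0]])

```text
clock: 33.73
position: [0.4272, -0.0304, -0.0139]
ee_rot: [0.008, 0.706, -0.007, 0.708]
ft_force: [0.1, 1.0, 1.1]
grip_width: 0.57
```

Request:
step_arm(increments=[[0.035,0,0,-0.001,0],[0.05,0,0,0,0],[0.053,0,0,0,0],[0.058,0,0,0,0],[0.065,0,0,0,0],[0.07,0,0,0,0],[0.07,0,0,0.01,0],[0.075,0,0,0.03,0],[0.075,0,0,0.04,0],[0.075,0,0,0.04,0],[0.075,0,0,0.03,0],[0.075,0,0,0,0]])

```text
clock: 34.73
position: [0.4296, -0.0306, 0.141]
ee_rot: [0.009, 0.704, -0.007, 0.71]
ft_force: [0.3, 0.8, 0.3]
grip_width: 0.881
```

```bash
python3 - <<'E'
from h import *
state()
p,W=look("wrist",["wood_block","block_tray","square_tube","hex_nut"]); save(p,"w16",f=1.2)
N=(abs(W[...,0]-.425)<.075)&(abs(W[...,1]+.03)<.05)
for n,a,b in(("rim",.012,.018),("block",.038,.05)):
    T=N&(W[...,2]>a)&(W[...,2]<b); print(n,T.sum(),rect(W[T]),np.median(W[T][:,2]))
look("top",["hex_nut","nut_dish","square_tube","flat_bar","bolt_short","bolt_long"])
E
```

```text
t 34.73 pos [ 0.4296 -0.0306  0.141 ] jaw 88.7 tooldir [ 0.009  0.002 -1.   ] F [0.3 0.8 0.3] w 75.2 q [-0.44 -0.09  0.39  2.05  0.04  1.17  1.48]
wrist wood_block 0.61 [176. 255.] 4273 all (array([425.8, -31. ]), 99.6, 54.0, -1.2) top (array([425.8, -29. ]), 99.6, 50.1, -1.2) zmed 0.0431
wrist block_tray 0.74 [151. 233.] 2452 all (array([427.4, -29.3]), 129.9, 78.8, -1.0) top (array([424.9, -29.6]), 123.8, 74.2, -1.8) zmed 0.0147
wrist square_tube 0.64 [183. 404.] 4950 all (array([450.9, 147.1]), 162.3, 62.2, 7.9) top (array([437. , 130.2]), 130.2, 31.3, 7.4) zmed 0.0512
wrist hex_nut 0.62 [184. 133.] 663 all (array([ 442.9, -180.7]), 39.7, 33.6, -28.2) top (array([ 438.3, -178.9]), 32.7, 30.1, -60.5) zmed 0.0206
wrist hex_nut 0.62 [268. 439.] 238 all (array([502.1, 132.5]), 255.0, 20.4, 52.6) top (array([559.1, 211.5]), 28.4, 12.8, 68.5) zmed 0.0168
rim 1045 (array([424.9, -29.6]), 123.8, 74.2, -1.8) 0.01479525693389283
block 4367 (array([425.8, -29. ]), 99.6, 50.1, -1.2) 0.04305777829902535
top hex_nut 0.65 [197. 278.] 95 all (array([542. ,   8.5]), 29.4, 28.1, 86.7) top (array([542.8,   8.8]), 28.5, 26.1, 89.5) zmed 0.0174
top hex_nut 0.65 [192. 200.] 65 all (array([569. , 205.3]), 28.7, 26.2, 78.2) top (array([568.2, 205.8]), 27.7, 26.8, -30.4) zmed 0.017
top nut_dish 0.57 [240. 361.] 1080 all (array([ 453.6, -156.8]), 175.7, 105.8, 65.0) top (array([ 446.1, -196.5]), 114.0, 78.4, 24.8) zmed 0.0098
top square_tube 0.95 [248. 225.] 782 all (array([432.8, 128.2]), 134.3, 34.5, 4.5) top (array([435.2, 128.8]), 129.5, 30.3, 6.8) zmed 0.0517
top flat_bar 0.87 [242. 163.] 974 all (array([441.6, 277. ]), 147.8, 40.0, 0.5) top (array([441.9, 276.7]), 147.5, 40.0, 1.0) zmed 0.0179
```

View pics/w16.png

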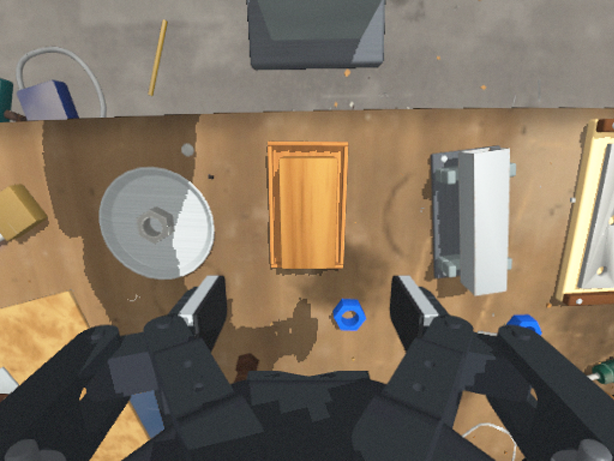

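All four pieces are seated and centred: the block in the tray at about (308,210), the nut in the dish, the tube in the rack and the bar on the board. I'll let the arm settle clear of everything and hand in.

Request:
step_arm(increments=[[0.075,0,0,0.02,0],[0.075,0,0,0,0],[0.075,0,0,0,0],[0.075,0,0,0,0]])

```text
clock: 35.67
position: [0.4262, -0.0306, 0.154]
ee_rot: [0.008, 0.707, -0.008, 0.707]
ft_force: [-0.2, -1.2, -0.0]
grip_width: 0.88
```

```bash
python3 - <<'E'
from h import *
look("scene",["bolt_short","bolt_long"]); state()
print(ticket.hand_in())
E
```

```text
scene bolt_short 0.73 [227. 319.] 218 all (array([633., -87.]), 86.1, 24.9, 35.8) top (array([ 608.4, -107. ]), 16.2, 13.0, 42.3) zmed 0.0532
scene bolt_long 0.39 [297. 291.] 2216 all (array([ 439.3, -178.1]), 118.7, 114.2, -71.4) top (array([ 440.3, -180.7]), 113.5, 113.1, 29.7) zmed 0.0084
t 35.82 pos [ 0.4259 -0.0306  0.1538] jaw 88.8 tooldir [-0.001 -0.    -1.   ] F [-0.3  0.2  0.7] w 75.2 q [-0.44 -0.1   0.38  2.03  0.04  1.21  1.48]
the job is handed in; nothing more can be done
None
```

I took the pile apart from the top down (nut, tube, bar, block), put each piece in its holder, and handed the job in at about 36 s of the 115 s allowed. No verdict came back.

**Last checks:** these come from the depth pictures, good to about 2 mm.

| Piece | Off centre | Angle off holder | Seat height |
|---|---|---|---|
| Nut | about 1–2 mm | – | right |
| Tube | about 1 mm | under 1° | right |
| Bar | 2–3 mm along and across | under 1° | right |
| Block | about 1 mm | under 1° | right |

The gripper was clear of everything at hand-in.

**What failed or disagreed:**
- **Fingertips:** the pad ends sat about 40 mm behind the reported TCP. My first try at the nut closed on air without touching it, and I used the measured offset from then on.
- **Bar grip:** the fingertips pressed on the block with about 37 N at the wrist for a moment. The bar stayed flat, and later views showed the block in place.
- **Bolts:** the last scene check found the short bolt standing where it was. In that check the detector confused the long bolt with the dish, so I have no final reading of it. The arm never went near it at low height.

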